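# Bring the tool slider round the bent rail to its stop

### The arm

A 6-joint arm with a two-finger parallel gripper is mounted at the origin on the work surface. World frame = base frame: x ahead of the robot, y to its left, z up, the work surface at z = 0. Lengths are in m, angles in rad, forces in N, time in s.
With the tool pointing down it reaches from about 0.375 to 0.925 m from the base axis. Payload 5.7 kg.
Tool frame: the origin (TCP) lies midway between the tips of the shut fingers; the grasp point (between the pads) lies 19 mm behind it; z points along the fingers, y is the line along which they close (so a half turn about z gives the same grasp; the last joint's range is limited). The gripper opens to 85 mm and grips with 20 to 120 N. Pads are 22 mm wide; open, the fingers measure 114 mm over their backs; the gripper's body (76 mm by 85 mm) begins 54 mm behind the grasp point. The pads swing forward as they close: fully open they stand 13 mm farther back than shut.
Start: joints at [1.229, 0.359, 1.51, -0, 1.272, -0.115], TCP at [0.135, 0.585, 0.231] pointing down, gripper open.
Joint ranges: [-2.97, 2.97], [-1.01, 2.36], [0.21, 2.38], [-0.96, 4.11], [0.2, 2.71], [-2.98, 2.98]. Speed limits (rad/s): [2.39, 2.39, 3.14, 3.14, 3.14, 3.14].

### API

Orientations are given as [roll, pitch, yaw] about the fixed x, y, z axes, in that order (R = Rz(yaw) Ry(pitch) Rx(roll)).
In Python, from station import bot gives the robot as it stands. The module is installed in compiled form; this text tells all that it offers.
- The arm moves only by the shell command python3 -m inch 'ROWS' [FORCE]. ROWS is JSON, one flat list of numbers, 5 for each row, row after row: the gripper command: -1 is shut, 1 is fully open, values between are in proportion, then the shift along the world's x, y, z as a fraction of full scale, then the turn about the world's z as a fraction of full scale. In form: [claw, tx, ty, tz, turn, claw, tx, ty, tz, turn, ...]. A call has 1 to 20 rows; each row shifts and turns the commanded pose from where the row before left it; what a row does not reach is not made up. Full scale, the value 1, is 0.02 m for a shift and 0.08 rad for a turn. A row lasts 1/8 s, in which the tool goes at most 62.5 mm and 10.7 degrees, less where a joint would pass 70% of its speed; a pose out of reach is approached as far as the arm can. A call with a number of a shift or a turn outside -1 to 1 is refused whole. A call with a gripper value outside its range is refused whole. The fingers move at their own pace and stop on an object; FORCE is the grip in N (left out, the last holds). Time passes only in rows, so rows that do not move let the fingers close. It gives the time, the measured TCP pose, the force, the opening and the grip force at its end, in the units of the state.
- bot.observe(): the state, without advancing time (a new reading comes with each control period).
- bot.read_camera(name): name is "side" or "top" or "wrist"; returns a dict with "color" (420x560x3 uint8, red, green, blue), "intrinsics" (3x3 intrinsics, pixels), "xyz" and "rotation" of the camera in the world; the wrist camera has in their place "tool_from_camera" (4x4, takes a point from camera to tool coordinates, whose origin is the TCP and whose axes are the flange's). Camera axes: x right, y up, looking along -z (the intrinsics and any distortion apply to the point x, -y, -z); pixel columns grow to the right and rows downward; lengths in m; the calibration is good to about 2 mm. The wrist camera is an equidistant fisheye: a pixel r from the principal point sees the ray r / f radians off the axis. A picture is of the moment at which its call begins: read the wrist's pose just before it. There is no depth.
- bot.finish_job(): hands the job in; it is judged then, once.
The state is a dict: "clock": time; "joint_pos": joint angles; "joint_vel": joint speeds; "joint_torque": joint torques, N m; "tcp_pos": TCP position; "ee_rot": TCP orientation; "ft_force": force on the tool from outside, world axes, zero at the start; "moment": the same for the moment, N m; "gripper_width": opening from 0.0 (shut) to 1.0 (fully open); "grip_force": force on a finger pad.
Only numpy, scipy, OpenCV 4.12 (cv2) and the standard library are available. Lean on these libraries where they do the work, as an engineer would, in place of code of your own. Each camera call takes 0.05 s, during which the arm holds its last target. There are 200 camera calls.

### The job

Lift the red lock clip off the bent guide rail and put it in the yellow tray. Then slide the blue-handled slider along the rail, round the bend, to the other leg and under the clear guard until it rests right up against the yellow stop ring; do not force the slider if it binds, do not push the stop ring along the rail, and leave the button box, the screwdriver and the black nest plate alone.

Things in the scene. Friction and masses are not known exactly. Their poses are not given: they have to be found in the camera images.
- rail: Fixed level U-rail of oiled round bar, 16 mm diameter, axis 120 mm above the table. Origin: on the table below the bend's centre, z up. The bend is a half circle of radius 65 mm (bar axis) on the -x side; straight legs run from its ends to +x, first leg at y = +65, second at y = -65, up to pillars (40 mm square) at x = 155 mm; pillar tops 137 mm (first), 170 mm (second) high.
- slider: Drilled steel block, 400 g. Origin: mid-bore, 2 mm below the bar axis at rest; x along the bore, z up, starts on the first leg with x along the rail's x. Block 36 (x) x 60 (y) x 42 mm, centred. Blue handle on top 30 (x) x 24 (y), to 44 mm above origin, gripped across y. Bore 21 mm: held off line it jams; on the bend keep it centred in height, x along the bar, about 1 mm towards the bend's centre.
- clip: Red saddle clip astride the first leg between slider and bend, 120 g. Origin: on the bar axis when seated; x along the bar, z up. 30 mm along x, 44 mm along y; two legs reach 32 mm below the origin, slot 22 mm wide, open downwards; grip on top 24 x 24 mm, from 18 to 43 mm above the origin. Lifts straight up.
- tray: Yellow open tray, fixed, 130 x 130 x 30 mm, 4 mm walls, floor 4 mm thick; origin at the centre of its underside. It may stand on either side of the rail.
- stop_face (a point): Centre, on the bar axis, of the face the slider must meet on the yellow stop ring (44 mm diameter, 16 mm long) on the second leg; axes as the rail's. The face lies anywhere from x = 115 to 125 mm in rail axes, under the guard. The ring is clamped by friction and slips at about 15 N. With the slider touching, its origin is 18 mm to the -x side of this face.
- guard_edge (a point): Middle of the lower front edge (towards the bend) of the clear guard plate over the second leg, 170 mm above the table, at x = 92 mm, y = -65 mm in rail axes; axes as the rail's. The plate is 8 mm thick, 75 mm wide and runs 103 mm from here to +x. The slider with its handle passes under it with 5 to 8 mm to spare, a hand holding the handle does not.
- nest: Bystander: black plastic nest plate, fixed, 130 x 130 x 24 mm, on the side opposite the tray; origin at the centre of its underside.
- buttonbox: Bystander: loose white and black push-button box, 75 x 100 x 89 mm; origin at the centre of its underside.
- driver: Bystander: loose screwdriver, 160 mm long, lying on the table; origin under its middle, x along the shaft.
There are look-alikes about, which are no part of the job. Of the things that look like the slider, the smallest one is meant.

How it is judged:
By the outcome, as a careful person would: the job done as asked, in the order asked, and still so for the second after the job is handed in, with the robot touching nothing.
It also fails if it takes over 72 s, if anything falls off the work surface, if the arm or the gripper's body presses on something with over 40 N, if the wrist force passes 120 N, or if a joint passes its speed limit or range.

## Working session

There is one attempt and no reset: what is moved stays moved. The work goes in short steps, Python scripts to look and compute and a shell command to move; the robot and the scene stay as the last step left them, time stands still between calls to the robot, and variables do not carry over. Pictures are saved under pics/ and viewed, at most 12 in all, crops included, and the job is handed in when it is done.

```bash
mkdir -p pics; cat > h.py <<'E'
import numpy as np,cv2
from station import bot
def snap(n,f):
    c=bot.read_camera(n); cv2.imwrite(f'pics/{f}.png',c['color'][:,:,::-1]); np.savez(f'pics/{f}.npz',**{k:np.array(v) for k,v in c.items()}); return c
def ray(c,u,v):
    K=np.array(c['intrinsics']); p=np.array([(u-K[0,2])/K[0,0],(v-K[1,2])/K[1,1],1.])
    d=np.array(c['rotation'])@np.array([p[0],-p[1],-1]); return np.array(c['xyz']),d
def onz(c,u,v,z):
    o,d=ray(c,u,v); return o+d*(z-o[2])/d[2]
E
python3 - <<'E'
from h import *
s=bot.observe(); print(s)
for n in ('top','side'):
    c=snap(n,n+'0'); print({k:v for k,v in c.items() if k!='color'})
a=cv2.imread('pics/top0.png');b=cv2.imread('pics/side0.png')
E
```

```text
{'clock': 0.0, 'joint_pos': array([ 1.22891569e+00,  3.59492018e-01,  1.51141304e+00, -3.19560224e-06,
        1.27252036e+00, -1.15092531e-01]), 'joint_vel': array([-0.00051085, -0.00172363,  0.00047722,  0.00092956, -0.00087582,
        0.00052847]), 'joint_torque': array([-1.17281652e-03, -5.27626133e+01, -2.78613943e+01, -4.11247711e-04,
        1.33240846e-02,  9.90503167e-06]), 'tcp_pos': array([0.13468604, 0.58399559, 0.23046871]), 'ee_rot': array([-3.13977167e+00, -2.07438480e-04,  2.91480530e+00]), 'ft_force': array([-0.35668101,  0.11886413,  0.04341267]), 'moment': array([ 0.01219892,  0.04260756, -0.02722427]), 'grip_force': 0.0, 'gripper_width': 1.0031527851285564}
{'intrinsics': array([[429.11391081,   0.        , 279.11312398],
       [  0.        , 429.11391081, 214.66775682],
       [  0.        ,   0.        ,   1.        ]]), 'xyz': array([ 0.40815679, -0.00607214,  1.06227355]), 'rotation': array([ 2.18956491e-01,  5.42235283e-04, -1.53233571e+00])}
{'intrinsics': array([[402.95921246,   0.        , 284.02754345],
       [  0.        , 402.95921246, 214.72003921],
       [  0.        ,   0.        ,   1.        ]]), 'xyz': array([ 0.08717629, -0.57657124,  0.72779264]), 'rotation': array([ 0.91392738, -0.00282111, -0.73493175])}
```

View pics/top0.png

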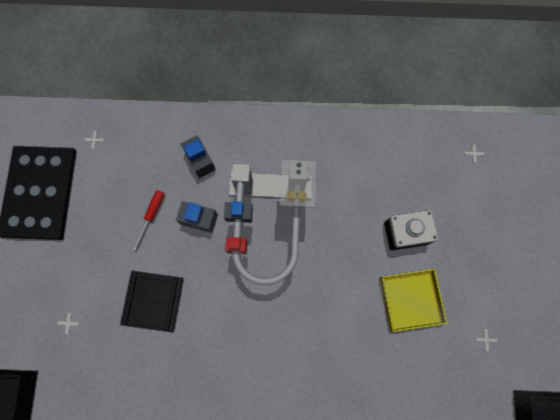

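View pics/side0.png

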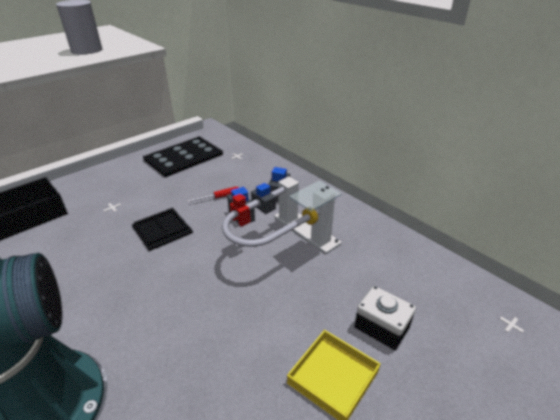

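The top view shows the clip at (236,244), the slider at (237,211), the bend bottom at about (265,282), the ring at (297,195), the tray at (413,300) on the -y side, and look-alike sliders at (195,150) and (197,215). The side view agrees.

```bash
python3 - <<'E'
s=open('h.py').read().replace("np.array(c['rotation'])@","R.from_euler('xyz',c['rotation']).as_matrix()@").replace("import numpy","from scipy.spatial.transform import Rotation as R\nimport numpy",1)
s+='''
def load(f): return dict(np.load(f'pics/{f}.npz'))
def blob(c,lo,hi,box):
    h=cv2.cvtColor(c['color'],cv2.COLOR_RGB2HSV); m=cv2.inRange(h,np.array(lo),np.array(hi)); k=np.zeros_like(m); x0,y0,x1,y1=box; k[y0:y1,x0:x1]=m[y0:y1,x0:x1]
    n,l,st,ce=cv2.connectedComponentsWithStats(k); i=1+np.argmax(st[1:,4]); return ce[i],st[i],l==i
def tri(c1,p1,c2,p2):
    A=[];b=[]
    for c,p in((c1,p1),(c2,p2)):
        o,d=ray(c,*p); d=d/np.linalg.norm(d); P=np.eye(3)-np.outer(d,d); A.append(P); b.append(P@o)
    x=np.linalg.lstsq(np.vstack(A),np.hstack(b),rcond=None)[0]; return x,np.linalg.norm(np.vstack(A)@x-np.hstack(b))
'''
open('h.py','w').write(s)
E
python3 - <<'E'
from h import *
t=load('top0'); d=load('side0')
for nm,lo,hi,b1,b2,z in [('clip',(0,120,60),(8,255,255),(222,232,252,256),(225,190,256,228),.15),('clip2',(172,120,60),(180,255,255),(222,232,252,256),(225,190,256,228),.15),('handle',(105,120,60),(125,255,255),(225,198,250,222),(250,182,284,206),.16),
 ('ring',(15,80,60),(35,255,255),(284,186,312,206),(296,204,324,226),.12),('tray',(22,120,60),(35,255,255),(370,260,450,340),(280,320,390,420),.02)]:
    try:
        p,st,_=blob(t,lo,hi,b1); q,st2,_=blob(d,lo,hi,b2); print(nm,p,st,onz(t,*p,z),'side',q,st2,'tri',tri(t,p,d,q))
    except Exception as e: print(nm,e)
g=cv2.cvtColor(t['color'],cv2.COLOR_RGB2GRAY)
# bar cross-sections: rows across the legs, columns across the bend
L1=[];L2=[]
for v in range(200,262,4):
    for a,b,L in((226,250,L1),(284,306,L2)):
        r=g[v,a:b].astype(int); s=t['color'][v,a:b]; sat=s.max(1).astype(int)-s.min(1)
        w=np.clip(r-150,0,None)*(sat<40)
        u=(w*np.arange(a,b)).sum()/max(w.sum(),1); L.append((v,round(u,1),int((w>0).sum())))
print(L1);print(L2); print([ (u,[v for v in range(262,292) if g[v,u]>150]) for u in (258,262,266,270,274)])
top=t['color'][135:305,170:330,::-1]; cv2.imwrite('pics/z.png',cv2.resize(top,None,fx=3.5,fy=3.5,interpolation=cv2.INTER_CUBIC))
E
```

```text
clip [235.58604651 243.25116279] [226 237  20  15 215] [0.54460826 0.09316285 0.15      ] side [240.38489209 209.57194245] [230 196  21  29 278] tri (array([0.54942962, 0.09626175, 0.11982402]), np.float64(0.0005056054855190989))
clip2 [233.78571429 248.82142857] [227 247  13   4  28] [0.53244498 0.09628553 0.15      ] side [238.65  198.525] [230 195  16  10  40] tri (array([0.53638484, 0.091637  , 0.16135607]), np.float64(0.009095238172535849))
handle [236.45238095 208.25595238] [231 201  12  15 168] [0.61941953 0.09482105 0.16      ] side [262.91503268 189.43137255] [256 183  15  14 153] tri (array([0.62299531, 0.09576701, 0.14769536]), np.float64(0.0011447087744675306))
ring [296.45454545 194.78409091] [288 191  17   8  88] [ 0.66543727 -0.03510621  0.12      ] side [311.09027778 215.59722222] [303 209  15  15 144] tri (array([ 0.66748195, -0.0358182 ,  0.11554659]), np.float64(0.0013869087986031522))
tray [412.40334207 300.1766055 ] [ 380  269   67   63 3052] [ 0.44353306 -0.32191248  0.02      ] side [333.17564745 375.07414369] [ 287  331   93   89 4788] tri (array([ 0.44416273,
[... 291 characters left out ...]
np.float64(0.0), 0), (236, np.float64(0.0), 0), (240, np.float64(0.0), 0), (244, np.float64(0.0), 0), (248, np.float64(0.0), 0), (252, np.float64(0.0), 0), (256, np.float64(0.0), 0), (260, np.float64(0.0), 0)]
[(200, np.float64(0.0), 0), (204, np.float64(0.0), 0), (208, np.float64(0.0), 0), (212, np.float64(0.0), 0), (216, np.float64(0.0), 0), (220, np.float64(0.0), 0), (224, np.float64(0.0), 0), (228, np.float64(0.0), 0), (232, np.float64(0.0), 0), (236, np.float64(0.0), 0), (240, np.float64(0.0), 0), (244, np.float64(0.0), 0), (248, np.float64(0.0), 0), (252, np.float64(0.0), 0), (256, np.float64(294.0), 1), (260, np.float64(0.0), 0)]
[(258, []), (262, []), (266, []), (270, []), (274, [])]
```

View pics/z.png

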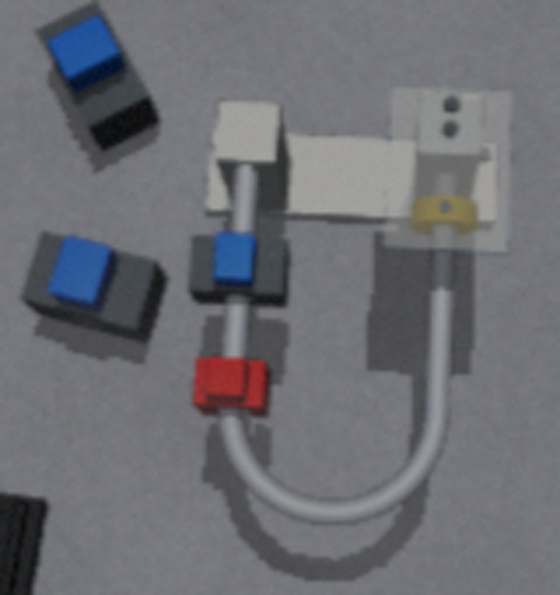

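The zoomed crop (scale 3.5, offset (170,135)) shows leg 1 running from (246,190) to (235,340). Leg 2 is at x≈442, the bend bottom at (332,511), the ring at (445,212) under the guard, and the clip's grip top at (221,380).

```bash
python3 - <<'E'
from h import *
from scipy.optimize import least_squares
t=load('top0')
P=lambda x,y,z=.12: onz(t,170+x/3.5,135+y/3.5,z)
pts=[(246,190),(241,225),(237,310),(234,345),(443,300),(442,340),(441,380),(332,510),(290,500),(253,468),(380,500),(418,467)]
W=np.array([P(*p)[:2] for p in pts])
def res(q):
    c,s=np.cos(q[2]),np.sin(q[2]); d=W-q[:2]; l=d@np.array([[c,-s],[s,c]])
    return np.where(l[:,0]>0,np.abs(l[:,1])-.065,np.hypot(l[:,0],l[:,1])-.065)
r=least_squares(res,[.54,.03,0]);q=r.x;print(q,np.degrees(q[2]),np.round(res(q)*1e3,1))
np.save('rail.npy',q)
c,s=np.cos(q[2]),np.sin(q[2])
loc=lambda w:np.array([[c,s],[-s,c]])@(np.array(w[:2])-q[:2])
print('pillar1 top',loc(P(249,130,.137)),'pillar2',loc(P(451,120,.17)),'guard front edge',loc(P(388,248,.17)),loc(P(506,252,.17)))
print('clip top',loc(P(221,380,.163)),P(221,380,.163),'slider handle',loc(P(235,257,.162)),P(235,257,.162))
print('ring front bottom edge',loc(P(445,232,.12)), loc(P(445,197,.142)))
w=lambda x,y:np.round(q[:2]+np.array([[c,-s],[s,c]])@[x,y],4)
print('face',w(.12,-.065))
_,st,m=blob(t,(22,120,60),(35,255,255),(370,260,450,340))
cn=np.argwhere(m)[:,::-1].astype(np.float32); rr=cv2.minAreaRect(cn); print(rr,[onz(t,*b,.03) for b in cv2.boxPoints(rr)])
E
```

```text
[0.53452484 0.02840816 0.00436423] 0.25005199424137126 [-0.8  1.2  0.7  1.3  0.9  0.9  0.9  0.1  0.3 -0.3  0.2 -0.6]
pillar1 top [0.17468007 0.06266846] pillar2 [ 0.17472878 -0.06626526] guard front edge [ 0.09133426 -0.02974787] [ 0.09126863 -0.10189119]
clip top [0.00755657 0.06843153] [0.54178269 0.09687203 0.163     ] slider handle [0.08438292 0.06431069] [0.6186263  0.09308651 0.162     ]
ring front bottom edge [ 0.11544611 -0.06602931] [ 0.13273335 -0.06470697]
face [ 0.6548 -0.0361]
((412.9673156738281, 299.82232666015625), (57.68804931640625, 56.9654426574707), 79.59229278564453) [array([ 0.49551938, -0.2425756 ,  0.03      ]), array([ 0.52522453, -0.37721451,  0.03      ]), array([ 0.3937908 , -0.39611863,  0.03      ]), array([ 0.36556093, -0.26511901,  0.03      ])]
```

```bash
python3 -m inch '[1,0.8,-0.97,0,-1,1,0.8,-0.97,0,-1,1,0.8,-0.97,0,-1,1,0.8,-0.97,0,-1,1,0.8,-0.97,0,-1,1,0.8,-0.97,0,-1,1,0.8,-0.97,0,-1,1,0.8,-0.97,0,-1,1,0.8,-0.97,0,-1,1,0.8,-0.97,0,-1,1,0.8,-0.97,0,-1,1,0.8,-0.97,0,-1,1,0.8,-0.97,0,-1,1,0.8,-0.97,0,-1,1,0.8,-0.97,0,-1,1,0.8,-0.97,0,-1,1,0.8,-0.97,0,-1,1,0.8,-0.97,0,-1,1,0.8,-0.97,0,-1,1,0.8,-0.97,0,-1]' 40
python3 -m inch '[1,0.8,-0.97,0,-1,1,0.8,-0.97,0,-1,1,0.8,-0.97,0,-1,1,0.8,-0.97,0,-1,1,0.8,-0.97,0,-1,1,0,0,0,-1,1,0,0,0,-1,1,0,0,0,-1,1,0,0,0,-1,1,0,0,0,-1,1,0,0,0,-1,1,0,0,0,-1,1,0,0,0,-1,1,0,0,0,-1,1,0,0,0,-1,1,0,0,0,-0.4,1,0,0,0,0,1,0,0,0,0]'
cat >> h.py <<'E'
def wonz(c,s,u,v,z):
    K=np.array(c['intrinsics']); x=(u-K[0,2])/K[0,0]; y=(v-K[1,2])/K[1,1]; r=np.hypot(x,y); 
    d=np.array([x/r*np.sin(r),-y/r*np.sin(r),-np.cos(r)]) if r>0 else np.array([0,0,-1.])
    T=np.array(c['tool_from_camera']); M=R.from_euler('xyz',s['ee_rot']).as_matrix(); o=s['tcp_pos']+M@T[:3,3]; d=M@T[:3,:3]@d
    return o+d*(z-o[2])/d[2]
def st():
    s=bot.observe(); print('t%.2f'%s['clock'],'tcp',np.round(s['tcp_pos'],4),'rpy',np.round(s['ee_rot'],4),'F',np.round(s['ft_force'],2),'M',np.round(s['moment'],2),'w %.3f g %.1f'%(s['gripper_width'],s['grip_force']),'j6 %.2f'%s['joint_pos'][5]); return s
E
python3 -c "
from h import *
s=st(); c=snap('wrist','w1'); print(c['intrinsics'],c['tool_from_camera']); np.savez('pics/w1s.npz',tcp_pos=s['tcp_pos'],ee_rot=s['ee_rot'])"
```

```text
clock: 2.6
tcp_pos: [0.4551, 0.1958, 0.2309]
ee_rot: [-3.141, 0.0, 1.312]
ft_force: [0.2, 0.3, -0.5]
gripper_width: 0.997
grip_force: 0.0
clock: 4.85
tcp_pos: [0.5348, 0.0996, 0.2312]
ee_rot: [-3.141, 0.0, 0.084]
ft_force: [-0.4, 0.2, 1.3]
gripper_width: 1.002
grip_force: 0.0
t4.85 tcp [0.5348 0.0996 0.2312] rpy [-3.1415e+00  2.0000e-04  8.3800e-02] F [-0.37  0.18  1.31] M [0.02 0.01 0.03] w 1.002 g 0.0 j6 1.54
[[325.1922621    0.         274.99283409]
 [  0.         325.1922621  204.20999996]
 [  0.           0.           1.        ]] [[-1.57641416e-03  9.50021541e-01  3.12180376e-01  7.97929312e-02]
 [ 9.99997559e-01  1.98101041e-03 -9.78896411e-04 -8.00504086e-05]
 [-1.54840525e-03  3.12178071e-01 -9.50022344e-01 -1.43326121e-01]
 [ 0.00000000e+00  0.00000000e+00  0.00000000e+00  1.00000000e+00]]
```

View pics/w1.png

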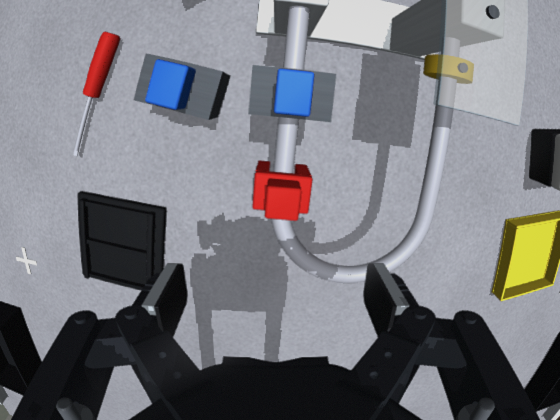

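The wrist view shows the clip grip top at about (283,195), the handle top at (294,88), leg 1 running through (297,40) and (287,142), and leg 2 near (442,140). The bend bottom is at (349,273) and the ring at (449,68).

```bash
python3 - <<'E'
from h import *
from scipy.optimize import least_squares
c=load('w1'); s=load('w1s')
P=lambda u,v,z=.12: wonz(c,s,u,v,z)
h=cv2.cvtColor(c['color'],cv2.COLOR_RGB2HSV)
# top faces: brightest parts of red / blue
for nm,lo,hi,box,z in[('handle',(100,150,170),(125,255,255),(260,60,330,125),.162),('clip',(0,150,150),(10,255,255),(240,150,320,230),.163)]:
    p,stt,m=blob(c,lo,hi,box); r=cv2.minAreaRect(np.argwhere(m)[:,::-1].astype(np.float32)); print(nm,p,stt,r, P(*r[0],z)); print([np.round(P(*b,z)[:2],4) for b in cv2.boxPoints(r)])
pts=[(297,40),(296,50),(288,140),(285,155),(444,140),(440,165),(436,190),(349,273),(320,264),(380,266),(405,247),(299,251)]
W=np.array([P(*p)[:2] for p in pts])
def res(q):
    a,b=np.cos(q[2]),np.sin(q[2]); l=(W-q[:2])@np.array([[a,-b],[b,a]])
    return np.where(l[:,0]>0,np.abs(l[:,1])-.065,np.hypot(l[:,0],l[:,1])-.065)
q=least_squares(res,[.54,.03,0]).x;print(q,np.round(res(q)*1e3,1))
np.save('rail2.npy',q); a,b=np.cos(q[2]),np.sin(q[2])
loc=lambda w:np.round(np.array([[a,b],[-b,a]])@(np.array(w[:2])-q[:2]),4)
print('ring front bottom?',loc(P(446,82)),'ring low edges',loc(P(428,77)),loc(P(470,82)),'guard corner',loc(P(521,124,.17)))
cv2.imwrite('pics/w1z.png',cv2.resize(c['color'][30:230,230:480,::-1],None,fx=3.2,fy=3,interpolation=cv2.INTER_CUBIC))
E
```

```text
handle [293.73264781  91.66323907] [ 275   69   39   47 1556] ((293.77227783203125, 91.77722930908203), (35.72183609008789, 43.980648040771484), 5.710593223571777) [0.6214028  0.09453594 0.162     ]
[array([0.6072, 0.1062]), array([0.636 , 0.1058]), array([0.6359, 0.0829]), array([0.607 , 0.0831])]
clip [281.81680926 196.33769502] [ 253  173   59   47 1987] ((281.37298583984375, 196.39755249023438), (56.584842681884766, 44.18143844604492), 5.194429397583008) [0.55100127 0.09647663 0.163     ]
[array([0.5353, 0.1161]), array([0.5666, 0.1153]), array([0.5663, 0.0775]), array([0.5346, 0.0766])]
[0.53644542 0.02659992 0.00655724] [ 0.8  0.9  1.4  2.8  2.9  3.   3.7  1.1 -0.5 -0.4 -2.8  2. ]
ring front bottom? [ 0.1137 -0.0627] ring low edges [ 0.1145 -0.0448] [ 0.119  -0.0877] guard corner [ 0.0905 -0.1102]
```

View pics/w1z.png

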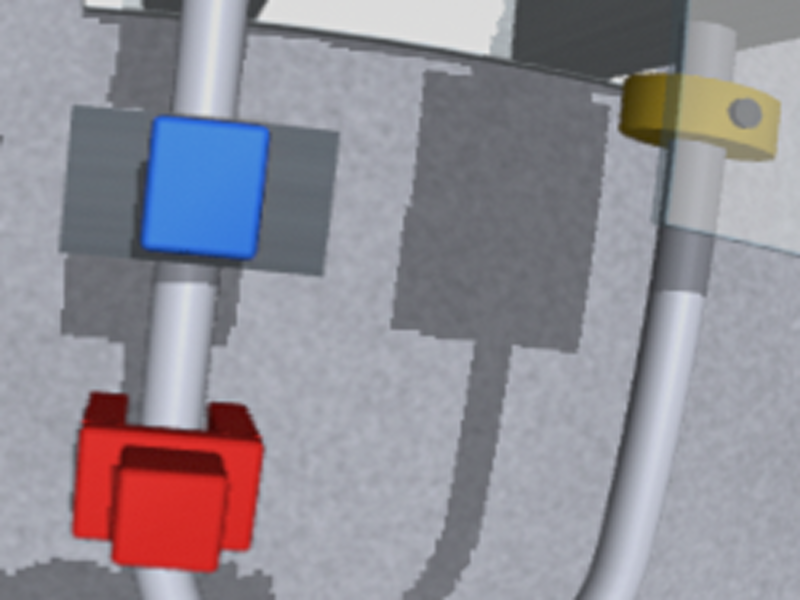

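In the zoom, the clip grip top face is centred at (169,519), which is wrist pixel (282.8,203). The handle top is at wrist pixel (294.2,92).

```bash
python3 - <<'E'
from h import *
c=load('w1'); s=load('w1s')
for u,v in [(282.8,203),(267.5,186.7),(300.3,188.3),(297.8,220),(265.3,217.3)]: print(wonz(c,s,u,v,.163))
E
```

```text
[0.54638206 0.09508833 0.163     ]
[0.55703782 0.10638729 0.163     ]
[0.55775317 0.08422329 0.163     ]
[0.53482111 0.08353098 0.163     ]
[0.53499271 0.10626161 0.163     ]
```

```bash
python3 -m inch '[1,0.55,-0.22,0,-1,1,0,0,-0.9,0,1,0,0,-0.9,0,1,0,0,-0.9,0,1,0,0,-0.9,0,1,0,0,-0.9,0,1,0,0,0,0,1,0,0,0,0]' ; python3 -c "
from h import *
st()"
```

```text
clock: 5.9
tcp_pos: [0.5464, 0.0952, 0.1418]
ee_rot: [-3.141, -0.001, 0.003]
ft_force: [0.2, -0.7, -0.3]
gripper_width: 1.0
grip_force: 0.0
t5.90 tcp [0.5464 0.0952 0.1418] rpy [-3.1415e+00 -8.0000e-04  3.0000e-03] F [ 0.2  -0.7  -0.32] M [ 0.01  0.02 -0.03] w 1.000 g 0.0 j6 1.62
```

```bash
python3 -m inch '[-1,0,0,0,0,-1,0,0,0,0,-1,0,0,0,0,-1,0,0,0,0,-1,0,0,0,0,-1,0,0,0,0,-1,0,0,0.3,0,-1,0,0,0.5,0]' 40; python3 -c "
from h import *
st()"
```

```text
clock: 6.9
tcp_pos: [0.5453, 0.0952, 0.1571]
ee_rot: [-3.142, 0.002, 0.003]
ft_force: [0.4, -0.5, -0.1]
gripper_width: 0.274
grip_force: 40.8
t6.90 tcp [0.5453 0.0952 0.1571] rpy [-3.1416e+00  1.5000e-03  2.8000e-03] F [ 0.41 -0.53 -0.13] M [-0.01 -0.01  0.05] w 0.274 g 40.8 j6 1.62
```

```bash
python3 -m inch '[-1,0,0,0.9,0,-1,0,0,0.9,0,-1,0,0,0.9,0,-1,0,0,0.9,0,-1,0,0,0.5,0,-1,-0.25,-1,0,0,-1,-0.25,-1,0,0,-1,-0.25,-1,0,0,-1,-0.25,-1,0,0,-1,-0.25,-1,0,0,-1,-0.25,-1,0,0,-1,-0.25,-1,0,0,-1,-0.25,-1,0,0,-1,-0.25,-1,0,0,-1,-0.25,-1,0,0,-1,-0.25,-1,0,0,-1,-0.25,-1,0,0,-1,-0.25,-1,0,0,-1,-0.25,-1,0,0,-1,-0.25,-1,0,0]'; python3 -m inch '[-1,-0.25,-1,0,0,-1,-0.25,-1,0,0,-1,-0.25,-1,0,0,-1,-0.25,-1,0,0,-1,-0.25,-1,0,0,-1,0,-0.8,0,0,-1,0,0,0,0]'; python3 -c "
from h import *
st();c=snap('wrist','w2')"
```

```text
clock: 9.4
tcp_pos: [0.4691, -0.2062, 0.2385]
ee_rot: [-3.141, 0.002, 0.002]
ft_force: [0.4, 0.3, -1.8]
gripper_width: 0.269
grip_force: 40.8
clock: 10.28
tcp_pos: [0.4461, -0.3221, 0.2392]
ee_rot: [3.141, -0.0, 0.001]
ft_force: [-0.1, -0.5, -2.3]
gripper_width: 0.27
grip_force: 40.8
t10.28 tcp [ 0.4461 -0.3221  0.2392] rpy [ 3.1413e+00 -5.0000e-04  1.5000e-03] F [-0.06 -0.45 -2.27] M [ 0.06 -0.03 -0.01] w 0.270 g 40.8 j6 0.82
```

View pics/w2.png

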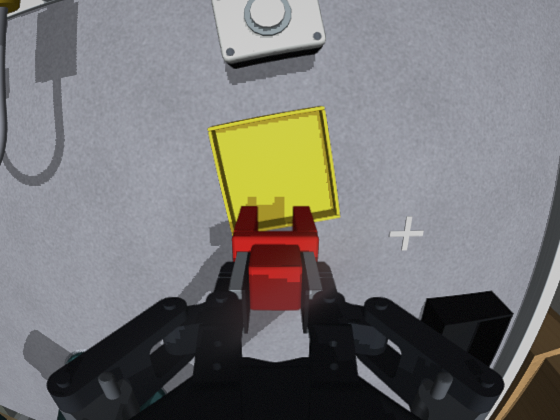

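The clip is held (two legs visible, grip at (275,280)) and the tray is at (275,170), ahead of it in this tilted view. I'll check the tray centre numerically.

```bash
python3 - <<'E'
from h import *
c=load('w2'); s=bot.observe()
for u,v in [(209,129),(323,108),(339,217),(232,232)]: print(wonz(c,s,u,v,.03))
E
python3 -m inch '[-1,0,0,-0.95,0,-1,0,0,-0.95,0,-1,0,0,-0.95,0,-1,0,0,-0.95,0,-1,0,0,-0.95,0,-1,0,0,0,0]'
```

```text
[ 0.49646326 -0.24922676  0.03      ]
[ 0.51895873 -0.37295727  0.03      ]
[ 0.39422978 -0.39636769  0.03      ]
[ 0.375369   -0.27047064  0.03      ]
clock: 11.08
tcp_pos: [0.4452, -0.3191, 0.1431]
ee_rot: [-3.139, 0.002, 0.004]
ft_force: [-0.7, 0.3, -1.5]
gripper_width: 0.27
grip_force: 40.7
```

Tray centre ≈ (0.446,-0.322), as targeted. Lower to just above the floor and release.

```bash
python3 -m inch '[-1,0,0,-0.9,0,-1,0,0,-0.9,0,-1,0,0,-0.9,0,-1,0,0,-0.7,0,-1,0,0,-0.4,0,-1,0,0,-0.2,0,-1,0,0,0,0,-1,0,0,0,0]'; python3 -c "
from h import *
st()"
```

```text
clock: 12.08
tcp_pos: [0.4462, -0.3211, 0.0647]
ee_rot: [3.141, -0.001, 0.003]
ft_force: [0.1, -0.9, -0.8]
gripper_width: 0.271
grip_force: 40.8
t12.07 tcp [ 0.4462 -0.3211  0.0647] rpy [ 3.1412e+00 -6.0000e-04  2.7000e-03] F [ 0.11 -0.86 -0.79] M [-0.03 -0.04 -0.01] w 0.271 g 40.8 j6 0.82
```

```bash
python3 -m inch '[-1,0,0,-0.2,0,-1,0,0,-0.1,0,-1,0,0,0,0,0,0,0,0,0,1,0,0,0,0,1,0,0,0,0,1,0,0,0,0,1,0,0,0,0,1,0,0,0.4,0,1,0,0,0.9,0,1,0,0,0.9,0,1,0,0,0.9,0,1,0,0,0.9,0,1,0,0,0.9,0,1,0,0,0.9,0,1,0,0,0.9,0,1,0,0,0,0]'; python3 -c "
from h import *
st();c=snap('wrist','w3'); c=snap('side','s3');p,s,_=blob(c,(0,120,60),(8,255,255),(280,300,420,419));print(p,s); c=snap('top','t3');p,s,_=blob(c,(0,120,60),(8,255,255),(370,250,470,350));print(p,s,onz(c,*p,.06))"
```

```text
clock: 14.2
tcp_pos: [0.4468, -0.3216, 0.194]
ee_rot: [3.139, -0.003, 0.003]
ft_force: [-0.8, -0.5, 0.3]
gripper_width: 0.999
grip_force: 0.0
t14.20 tcp [ 0.4468 -0.3216  0.194 ] rpy [ 3.1392e+00 -2.7000e-03  2.8000e-03] F [-0.82 -0.51  0.31] M [ 0.01  0.01 -0.07] w 0.999 g 0.0 j6 0.82
[334.09038462 364.35      ] [321 347  25  38 520]
[412.30769231 301.18269231] [406 293  19  13 104] [ 0.43990302 -0.30950703  0.06      ]
```

View pics/w3.png

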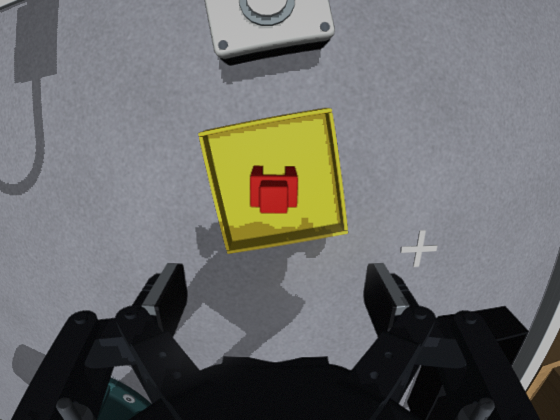

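The clip stands upright in the tray at (274,190). Next I go above the slider handle.

```bash
python3 -m inch '[1,0.4,1,0.9,0,1,0.4,1,0.9,0,1,0.4,1,0,0,1,0.4,1,0,0,1,0.4,1,0,0,1,0.4,1,0,0,1,0.4,1,0,0,1,0.4,1,0,0,1,0.4,1,0,0,1,0.4,1,0,0,1,0.4,1,0,0,1,0.4,1,0,0,1,0.4,1,0,0,1,0.4,1,0,0,1,0.4,1,0,0,1,0.4,1,0,0,1,0.4,1,0,0,1,0.4,1,0,0,1,0.4,1,0,0,1,0.4,1,0,0]';python3 -m inch '[1,0.7,0.8,0,0,1,0,0,0,0]'; python3 -c "
from h import *
s=st();c=snap('wrist','w4'); np.savez('pics/w4s.npz',tcp_pos=s['tcp_pos'],ee_rot=s['ee_rot'])
p,q,m=blob(c,(100,150,150),(125,255,255),(200,100,380,300)); r=cv2.minAreaRect(np.argwhere(m)[:,::-1].astype(np.float32)); print(p,q,r,[np.round(wonz(c,s,*b,.162)[:2],4) for b in cv2.boxPoints(r)])"
```

```text
clock: 16.85
tcp_pos: [0.6064, 0.0805, 0.2282]
ee_rot: [-3.142, 0.0, 0.003]
ft_force: [0.4, 0.3, -1.1]
gripper_width: 1.003
grip_force: 0.0
clock: 17.1
tcp_pos: [0.6213, 0.0965, 0.2282]
ee_rot: [-3.141, -0.001, 0.004]
ft_force: [-0.1, -0.6, -1.0]
gripper_width: 0.994
grip_force: 0.0
t17.10 tcp [0.6213 0.0965 0.2282] rpy [-3.1414e+00 -9.0000e-04  4.2000e-03] F [-0.09 -0.57 -0.96] M [ 0.02 -0.11  0.02] w 0.994 g 0.0 j6 1.61
[277.30232558 218.32708177] [ 261  199   35   40 1333] ((278.0, 218.5), (39.0, 34.0), 90.0) [array([0.636 , 0.1059]), array([0.6361, 0.0829]), array([0.6073, 0.0822]), array([0.6073, 0.1062])]
```

View pics/w4.png

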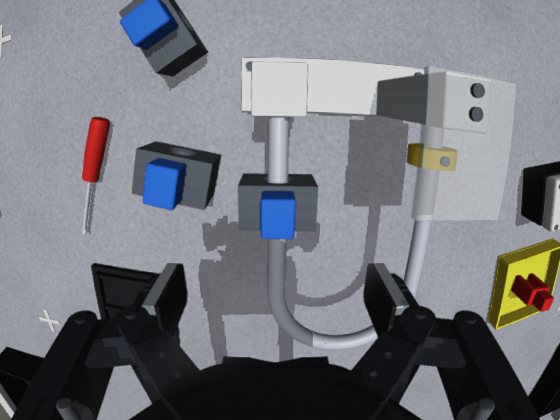

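The handle top is at (278,218), giving a centre of (0.6216,0.0943), which agrees with the earlier measurement. Descend and grip.

```bash
python3 -m inch '[1,0,-0.1,-0.9,0,1,0,0,-0.9,0,1,0,0,-0.9,0,1,0,0,-0.9,0,1,0,0,-0.75,0,1,0,0,0,0,-1,0,0,0,0,-1,0,0,0,0,-1,0,0,0,0,-1,0,0,0,0,-1,0,0,0,0,-1,0,0,0,0,-1,0,0,0,0]' 40; python3 -c "
from h import *
st()"
```

```text
clock: 18.77
tcp_pos: [0.6203, 0.0934, 0.142]
ee_rot: [-3.141, -0.001, 0.003]
ft_force: [-1.4, 1.6, 5.8]
gripper_width: 0.272
grip_force: 40.9
t18.77 tcp [0.6203 0.0934 0.142 ] rpy [-3.1411e+00 -1.2000e-03  2.8000e-03] F [-1.44  1.62  5.8 ] M [0.25 0.15 0.03] w 0.272 g 40.9 j6 1.61
```

```bash
S='from h import *;st()'; python3 -m inch '[-1,0,0,0.1,0,-1,0,0,0,0]' >/dev/null; python3 -c "$S"; python3 -m inch '[-1,0,0,0.15,0,-1,0,0,0,0]' >/dev/null; python3 -c "$S"; python3 -m inch '[-1,0,0,-0.15,0,-1,0,0.1,0,0,-1,0,0,0,0]' >/dev/null; python3 -c "$S"; python3 -m inch '[-1,0,-0.2,0,0,-1,0,0,0,0]' >/dev/null; python3 -c "$S"
```

```text
t19.02 tcp [0.6193 0.093  0.1426] rpy [3.1414e+00 1.4000e-03 2.9000e-03] F [ 0.58  0.33 -3.46] M [ 0.01  0.01 -0.  ] w 0.272 g 39.9 j6 1.61
t19.27 tcp [0.62   0.0931 0.1462] rpy [-3.1415e+00 -0.0000e+00  2.7000e-03] F [-0.87  0.6  -3.14] M [-0.   -0.01 -0.01] w 0.266 g 39.9 j6 1.61
t19.65 tcp [0.6198 0.0954 0.1431] rpy [-3.1414e+00  3.0000e-04  3.0000e-03] F [-0.07 -0.98 -3.02] M [-0.04 -0.01  0.02] w 0.272 g 39.9 j6 1.61
t19.90 tcp [0.62   0.0916 0.1435] rpy [-3.1403e+00 -2.0000e-04  2.3000e-03] F [-0.38  3.25 -1.88] M [ 0.58  0.09 -0.05] w 0.268 g 40.3 j6 1.60
```

```bash
S='from h import *;st()'; python3 -m inch '[-1,0,0.25,0.05,0,-1,0,0,0,0]' >/dev/null; python3 -c "$S"; python3 -m inch '[-1,0,0.05,0,0,-1,0,0,0,0]' >/dev/null; python3 -c "$S"; python3 -m inch '[-1,0,0.05,0,0,-1,0,0,0,0]' >/dev/null; python3 -c "$S"; 
```

```text
t20.15 tcp [0.6199 0.0962 0.1443] rpy [ 3.1411e+00 -1.0000e-04  3.3000e-03] F [-1.15  1.01 -2.93] M [-0.04  0.   -0.02] w 0.272 g 39.9 j6 1.61
t20.40 tcp [0.62   0.0965 0.1443] rpy [ 3.1404e+00 -0.0000e+00  2.9000e-03] F [-0.53 -3.43 -2.7 ] M [-0.75 -0.01 -0.05] w 0.273 g 39.6 j6 1.61
t20.65 tcp [0.62   0.0967 0.1442] rpy [3.1393e+00 1.0000e-04 2.9000e-03] F [-0.13 -6.96 -2.19] M [-1.32 -0.03 -0.07] w 0.277 g 39.8 j6 1.62
```

```bash
S='from h import *;st()'; python3 -m inch '[-1,0,-0.13,0,0,-1,-0.2,0,0,0,-1,-0.35,0,0,0,-1,-0.35,0,0,0,-1,-0.35,0,0,0,-1,-0.35,0,0,0,-1,-0.35,0,0,0,-1,-0.35,0,0,0,-1,0,0,0,0]' ; python3 -c "$S"; python3 -m inch '[-1,-0.35,0,0,0,-1,-0.35,0,0,0,-1,-0.35,0,0,0,-1,-0.3,0,0,0,-1,0,0,0,0]' ; python3 -c "$S"
```

```text
clock: 21.78
tcp_pos: [0.5731, 0.0956, 0.1442]
ee_rot: [-3.142, 0.001, 0.003]
ft_force: [0.4, -1.3, -3.1]
gripper_width: 0.272
grip_force: 40.2
t21.77 tcp [0.5731 0.0956 0.1442] rpy [-3.1415e+00  6.0000e-04  2.8000e-03] F [ 0.4  -1.25 -3.12] M [ 0.03  0.03 -0.03] w 0.272 g 40.2 j6 1.61
clock: 22.4
tcp_pos: [0.5462, 0.0956, 0.1443]
ee_rot: [-3.142, 0.0, 0.003]
ft_force: [0.0, -0.4, -2.7]
gripper_width: 0.272
grip_force: 40.2
t22.40 tcp [0.5462 0.0956 0.1443] rpy [-3.1415e+00  4.0000e-04  2.9000e-03] F [ 0.01 -0.35 -2.69] M [0.01 0.01 0.03] w 0.272 g 40.2 j6 1.62
```

```bash
python3 -m inch '[-1,-0.3,-0.06,0,0,-1,-0.36,-0.06,0,0,-1,0,0,0,0]'; python3 - <<'E'
from h import *
st()
th=np.linspace(0,np.pi,41); c=np.array([.5345,.0288])
p=c+.064*np.c_[-np.sin(th),np.cos(th)]-.0015*np.c_[np.cos(th),np.sin(th)]
d=np.diff(p,axis=0)/.02
for i in range(40): print(i,np.round(d[i],2),np.round(p[i+1],4),round(th[i+1],3))
E
```

```text
clock: 22.78
tcp_pos: [0.5327, 0.0931, 0.1441]
ee_rot: [-3.142, 0.001, 0.003]
ft_force: [-0.2, 0.0, -3.1]
gripper_width: 0.27
grip_force: 40.2
t22.77 tcp [0.5327 0.0931 0.1441] rpy [-3.1415e+00  1.0000e-03  2.7000e-03] F [-0.18  0.01 -3.14] M [ 0.01 -0.03 -0.11] w 0.270 g 40.2 j6 1.61
0 [-0.25 -0.02] [0.528  0.0925] 0.079
1 [-0.25 -0.04] [0.523  0.0918] 0.157
2 [-0.25 -0.05] [0.5181 0.0907] 0.236
3 [-0.24 -0.07] [0.5133 0.0892] 0.314
4 [-0.23 -0.09] [0.5086 0.0874] 0.393
5 [-0.23 -0.11] [0.5041 0.0851] 0.471
6 [-0.22 -0.13] [0.4998 0.0826] 0.55
7 [-0.21 -0.14] [0.4957 0.0797] 0.628
8 [-0.19 -0.16] [0.4918 0.0765] 0.707
9 [-0.18 -0.17] [0.4882 0.073 ] 0.785
10 [-0.17 -0.19] [0.4849 0.0692] 0.864
11 [-0.15 -0.2 ] [0.4818 0.0652] 0.942
12 [-0.13 -0.21] [0.4791 0.061 ] 1.021
13 [-0.12 -0.22] [0.4768 0.0565] 1.1
14 [-0.1  -0.23] [0.4748 0.0519] 1.178
15 [-0.08 -0.24] [0.4732 0.0472] 1.257
16 [-0.06 -0.24] [0.4719 0.0423] 1.335
17 [-0.04 -0.25] [0.4711 0.0373] 1.414
18 [-0.02 -0.25] [0.4706 0.0323] 1.492
19 [-0.   -0.25] [0.4705 0.0273] 1.571
20 [ 0.02 -0.25] [0.4708 0.0223] 1.649
21 [ 0.04 -0.25] [0.4715 0.0173] 1.728
22 [ 0.05 -0.25] [0.4726 0.0124] 1.806
23 [ 0.07 -0.24] [0.4741 0.0076] 1.885
24 [ 0.09 -0.23] [0.4759 0.0029] 1.963
25 [ 0.11 -0.23] [ 0.4782 -0.0016] 2.042
26 [ 0.13 -0.22] [ 0.4807 -0.0059] 2.121
27 [ 0.14 -0.21] [ 0.4836 -0.01  ] 2.199
28 [ 0.16 -0.19] [ 0.4868 -0.0139] 2.278
29 [ 0.17 -0.18] [ 0.4903 -0.0175] 2.356
30 [ 0.19 -0.17] [ 0.4941 -0.0208] 2.435
31 [ 0.2  -0.15] [ 0.4981 -0.0239] 2.513
32 [ 0.21 -0.13] [ 0.5023 -0.0266] 2.592
33 [ 0.22 -0.12] [ 0.5068 -0.0289] 2.67
34 [ 0.23 -0.1 ] [ 0.5114 -0.0309] 2.749
35 [ 0.24 -0.08] [ 0.5161 -0.0325] 2.827
36 [ 0.24 -0.06] [ 0.521  -0.0338] 2.906
37 [ 0.25 -0.04] [ 0.526  -0.0346] 2.985
38 [ 0.25 -0.02] [ 0.531  -0.0351] 3.063
39 [ 0.25 -0.  ] [ 0.536  -0.0352] 3.142
```

```bash
S='from h import *;st()'; python3 -m inch '[-1,-0.25,-0.02,0,0.98,-1,-0.25,-0.04,0,0.98,-1,-0.25,-0.05,0,0.98,-1,0,0,0,0]'>/dev/null ; python3 -c "$S"
```

```text
t23.27 tcp [0.5185 0.091  0.1443] rpy [-3.1415e+00  1.0000e-04  2.3730e-01] F [ 0.08 -0.07 -2.51] M [-0.05  0.04  0.  ] w 0.271 g 40.2 j6 1.38
```

```bash
S='from h import *;st()'; python3 -m inch '[-1,-0.25,-0.08,0,0.98,-1,-0.23,-0.09,0,0.98,-1,-0.23,-0.11,0,0.98,-1,-0.22,-0.13,0,0.98,-1,0,0,0,0]'>/dev/null ; python3 -c "$S"
```

```text
t23.90 tcp [0.5002 0.0827 0.1443] rpy [-3.1415e+00 -1.0000e-04  5.4930e-01] F [-0.52  0.13 -2.12] M [ 0.02  0.02 -0.06] w 0.273 g 40.2 j6 1.05
```

```bash
S='from h import *;st()'; python3 -m inch '[-1,-0.21,-0.14,0,0.98,-1,-0.19,-0.16,0,0.98,-1,-0.18,-0.17,0,0.98,-1,-0.17,-0.19,0,0.98,-1,0,0,0,0]'>/dev/null ; python3 -c "$S"
```

```text
t24.52 tcp [0.4854 0.0695 0.1443] rpy [ 3.1415e+00 -2.0000e-04  8.6200e-01] F [-0.69 -0.01 -3.06] M [-0.   -0.    0.02] w 0.270 g 40.2 j6 0.71
```

```bash
S='from h import *;st()'; python3 -m inch '[-1,-0.15,-0.2,0,0.98,-1,-0.13,-0.21,0,0.98,-1,-0.12,-0.22,0,0.98,-1,0,0,0,0]'>/dev/null ; python3 -c "$S"
```

```text
t25.02 tcp [0.4775 0.057  0.1443] rpy [ 3.1414e+00 -3.0000e-04  1.0967e+00] F [ 0.49 -0.45 -3.5 ] M [-0.02  0.    0.02] w 0.272 g 40.2 j6 0.45
```

```bash
S='from h import *;st()'; python3 -m inch '[-1,-0.11,-0.24,0,0.98,-1,-0.09,-0.25,0,0.98,-1,-0.07,-0.25,0,0.98,-1,0,0,0,0]'>/dev/null ; python3 -c "$S"
```

```text
t25.52 tcp [0.4725 0.0422 0.1445] rpy [ 3.1405e+00 -3.0000e-04  1.3317e+00] F [ 1.18 -0.27 -1.9 ] M [-0.07 -0.19 -0.03] w 0.271 g 40.2 j6 0.18
```

```bash
S='from h import *;st()'; python3 -m inch '[-1,-0.04,-0.25,0,0.98,-1,-0.02,-0.25,0,0.98,-1,0,-0.25,0,0.98,-1,0,0,0,0]'>/dev/null ; python3 -c "$S"; python3 -m inch '[-1,-0.05,0,0,0,-1,0,0,0,0]' >/dev/null; python3 -c "$S"
```

```text
t26.02 tcp [0.4715 0.0272 0.1445] rpy [3.1402 0.     1.5668] F [ 1.32  0.25 -2.63] M [-0.04 -0.35  0.04] w 0.272 g 40.2 j6 -0.08
t26.27 tcp [0.471  0.0273 0.1447] rpy [3.1388 0.     1.5693] F [ 5.03  0.81 -3.23] M [ 0.09 -1.    0.07] w 0.271 g 39.9 j6 -0.09
```

```bash
S='from h import *;st()'; python3 -m inch '[-1,0.11,0,0,0,-1,0.02,-0.25,0,0.98,-1,0.04,-0.25,0,0.98,-1,0,0,0,0]'>/dev/null; python3 -c "$S"
```

```text
t26.77 tcp [0.4728 0.0172 0.1442] rpy [-3.1410e+00 -2.0000e-04  1.7261e+00] F [ 2.49  0.57 -3.07] M [ 0.06 -0.49  0.04] w 0.273 g 40.1 j6 -0.27
```

```bash
S='from h import *;st()'; python3 -m inch '[-1,0.06,0,0,0,-1,0.06,-0.25,0,0.98,-1,0.07,-0.24,0,0.98,-1,0,0,0,0]'>/dev/null; python3 -c "$S"
```

```text
t27.27 tcp [0.4761 0.0074 0.144 ] rpy [-3.1402e+00 -5.0000e-04  1.8825e+00] F [ 0.01  0.51 -2.15] M [ 0.09 -0.11  0.02] w 0.274 g 40.2 j6 -0.44
```

```bash
S='from h import *;st()'; python3 -m inch '[-1,0.1,-0.23,0,0.98,-1,0.12,-0.22,0,0.98,-1,0.13,-0.22,0,0.98,-1,0,0,0,0]'>/dev/null; python3 -c "$S"
```

```text
t27.77 tcp [ 0.4834 -0.0059  0.1441] rpy [-3.1408e+00 -5.0000e-04  2.1168e+00] F [ 0.82 -0.49 -2.23] M [ 0.04 -0.17  0.03] w 0.273 g 40.2 j6 -0.70
```

```bash
S='from h import *;st()'; python3 -m inch '[-1,0.14,-0.2,0,0.98,-1,0.16,-0.19,0,0.98,-1,0.17,-0.18,0,0.98,-1,0,0,0,0]'>/dev/null; python3 -c "$S"
```

```text
t28.27 tcp [ 0.493  -0.017   0.1442] rpy [ 3.1415e+00 -4.0000e-04  2.3515e+00] F [ 2.11  2.   -4.07] M [ 0.34 -0.29  0.01] w 0.267 g 40.1 j6 -0.96
```

```bash
S='from h import *;st()'; python3 -m inch '[-1,0.05,0.05,0,0,-1,0.19,-0.17,0,0.98,-1,0.2,-0.15,0,0.98,-1,0.21,-0.13,0,0.98,-1,0,0,0,0]'>/dev/null; python3 -c "$S"
```

```text
t28.90 tcp [ 0.506  -0.0254  0.1442] rpy [-3.1412e+00 -2.0000e-04  2.5877e+00] F [-1.12  0.63 -3.06] M [ 0.1  -0.06  0.03] w 0.272 g 40.2 j6 -1.20
```

```bash
S='from h import *;st()'; python3 -m inch '[-1,0.22,-0.11,0,0.98,-1,0.23,-0.1,0,0.98,-1,0.24,-0.08,0,0.98,-1,0,0,0,0]'>/dev/null; python3 -c "$S"
```

```text
t29.40 tcp [ 0.5198 -0.0309  0.1442] rpy [ 3.1415e+00 -2.0000e-04  2.8223e+00] F [ 0.56  1.81 -1.71] M [ 0.22 -0.09  0.04] w 0.269 g 40.2 j6 -1.44
```

```bash
S='from h import *;st()'; python3 -m inch '[-1,0.2,-0.01,0,1,-1,0.24,-0.03,0,1,-1,0.25,-0.02,0,1,-1,0,0,0,0]'>/dev/null; python3 -c "$S"
```

```text
t29.90 tcp [ 0.5336 -0.0324  0.1443] rpy [-3.1412e+00 -1.0000e-04  3.0621e+00] F [-0.37  0.12 -3.2 ] M [0.01 0.02 0.03] w 0.269 g 40.2 j6 -1.68
```

```bash
S='from h import *;st()'; python3 -m inch '[-1,0.25,-0.03,0,1,-1,0.25,-0.03,0,0,-1,0.25,-0.03,0,0.03,-1,0,0,0,0]'>/dev/null; python3 -c "$S"; python3 -m inch '[-1,0.3,0,0,0,-1,0,-0.06,0,0,-1,0,0,0,0]'>/dev/null; python3 -c "$S"
```

```text
t30.40 tcp [ 0.5492 -0.0343  0.1443] rpy [-3.1414e+00  4.0000e-04 -3.1371e+00] F [-0.27 -0.25 -3.74] M [0.01 0.01 0.01] w 0.274 g 40.2 j6 -1.76
t30.77 tcp [ 0.5546 -0.0355  0.1442] rpy [-3.1415e+00 -3.0000e-04 -3.1358e+00] F [ 0.24 -0.49 -3.51] M [-0.01 -0.03 -0.01] w 0.268 g 40.2 j6 -1.76
```

```bash
S='from h import *;st()'; python3 -m inch '[-1,0.35,0,0,0,-1,0.35,0,0,0,-1,0.35,0,0,0,-1,0.35,0,0,0,-1,0,0,0,0]'>/dev/null; python3 -c "$S"; python3 -m inch '[-1,0.35,0,0,0,-1,0.35,0,0,0,-1,0.3,0,0,0,-1,0,0,-0.1,0,-1,0,0,0,0]'>/dev/null; python3 -c "$S"
```

```text
t31.40 tcp [ 0.5836 -0.0355  0.1443] rpy [-3.1414e+00  6.0000e-04 -3.1355e+00] F [ 0.1   0.62 -2.31] M [0.02 0.02 0.02] w 0.271 g 40.2 j6 -1.76
t32.02 tcp [ 0.603  -0.0352  0.1424] rpy [ 3.1414e+00  6.0000e-04 -3.1356e+00] F [ 0.67  0.07 -1.62] M [ 0.2  -0.16 -0.01] w 0.271 g 40.3 j6 -1.75
```

```bash
python3 -m inch '[1,0,0,0,0,1,0,0,0,0,1,0,0,0,0,1,0,0,0,0,1,0,0,0.3,0,1,0,0,0.9,0,1,0,0,0.9,0,1,0,0,0,0,0,-1,0,0,0,0,-0.9,0,0,0,0,0,0,0,0]'; python3 -c "
from h import *
s=st();c=snap('wrist','w5')"
```

```text
clock: 33.4
tcp_pos: [0.5631, -0.0352, 0.1836]
ee_rot: [3.141, -0.002, -3.136]
ft_force: [0.7, 0.2, -0.8]
gripper_width: 0.5
grip_force: 0.0
t33.40 tcp [ 0.5631 -0.0352  0.1836] rpy [ 3.1413e+00 -2.0000e-03 -3.1358e+00] F [ 0.73  0.18 -0.83] M [ 0.03 -0.07 -0.05] w 0.500 g 0.0 j6 -1.76
```

View pics/w5.png

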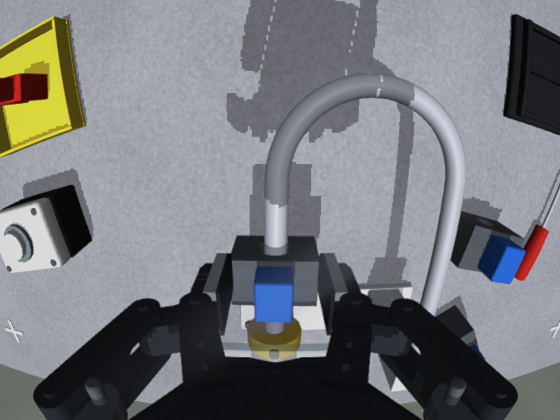

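The slider sits released on leg 2: block at (275,270), handle at (274,293), ring beyond at (274,335). I'll lower the half-open fingers behind the block, straddling the bar, and push gently.

```bash
S='from h import *;st()'; python3 -m inch '[0,0,0,-0.8,0,0,0,0,-0.8,0,0,0,0,-0.8,0,0,0,0,-0.8,0,0,0,0,0,0]'>/dev/null; python3 -c "$S"; python3 -m inch '[0,0.2,0,0,0,0,0.1,0,0,0,0,0.1,0,0,0,0,0,0,0,0]'>/dev/null; python3 -c "$S";
```

```text
t34.08 tcp [ 0.5634 -0.0352  0.1183] rpy [ 3.141  -0.0035 -3.1356] F [ 0.31  0.35 -0.32] M [ 0.02 -0.   -0.  ] w 0.502 g 0.0 j6 -1.76
t34.58 tcp [ 0.5731 -0.0354  0.1206] rpy [-3.1414e+00  8.0000e-04 -3.1356e+00] F [-0.04  0.02  0.04] M [ 0.01 -0.   -0.01] w 0.501 g 0.0 j6 -1.76
```

```bash
S='from h import *;st()'; python3 -m inch '[0,0.15,0,0,0,0,0.15,0,0,0,0,0.15,0,0,0,0,0.15,0,0,0]'; python3 -c "$S"; python3 -m inch '[0,0.12,0,0,0,0,0.12,0,0,0,0,0.12,0,0,0,0,0.12,0,0,0]'; python3 -c "$S"
```

```text
clock: 35.08
tcp_pos: [0.5849, -0.0354, 0.1202]
ee_rot: [-3.142, -0.0, -3.136]
ft_force: [-2.0, -0.4, 1.7]
gripper_width: 0.502
grip_force: 0.9
t35.08 tcp [ 0.5849 -0.0354  0.1202] rpy [-3.1415e+00 -1.0000e-04 -3.1356e+00] F [-1.97 -0.4   1.72] M [-0.01  0.28 -0.01] w 0.502 g 0.9 j6 -1.75
clock: 35.58
tcp_pos: [0.5944, -0.0354, 0.1202]
ee_rot: [-3.142, -0.0, -3.136]
ft_force: [-1.6, -0.1, -0.1]
gripper_width: 0.499
grip_force: 0.9
t35.58 tcp [ 0.5944 -0.0354  0.1202] rpy [-3.1415e+00 -1.0000e-04 -3.1356e+00] F [-1.63 -0.08 -0.09] M [ 0.01  0.27 -0.02] w 0.499 g 0.9 j6 -1.75
```

Sliding with about 1.5 N. Continue slowly, in ~1 mm rows.

```bash
S='from h import *;st()'; python3 -m inch '[0,0.05,0,0,0,0,0.05,0,0,0,0,0.05,0,0,0,0,0.05,0,0,0]'>/dev/null; python3 -c "$S"; python3 -m inch '[0,0.05,0,0,0,0,0.05,0,0,0,0,0.05,0,0,0]'>/dev/null; python3 -c "$S"
```

```text
t36.08 tcp [ 0.5983 -0.0354  0.1202] rpy [-3.1415e+00 -1.0000e-04 -3.1356e+00] F [-0.93 -0.19  1.13] M [-0.03  0.26 -0.01] w 0.497 g 0.8 j6 -1.75
t36.45 tcp [ 0.6014 -0.0354  0.1203] rpy [-3.1415 -0.     -3.1356] F [-1.85 -0.85  0.73] M [0.02 0.23 0.05] w 0.502 g 0.8 j6 -1.75
```

```bash
S='from h import *;st()'; python3 -m inch '[0,0.05,0,0,0,0,0.05,0,0,0]'>/dev/null; python3 -c "$S"; python3 -m inch '[0,0.05,0,0,0]'>/dev/null; python3 -c "$S";  python3 -m inch '[0,0.05,0,0,0]'>/dev/null; python3 -c "$S"
```

```text
t36.70 tcp [ 0.6034 -0.0354  0.1203] rpy [-3.1415  0.     -3.1356] F [-1.4   0.11  0.88] M [0.04 0.19 0.03] w 0.499 g 0.8 j6 -1.75
t36.83 tcp [ 0.6044 -0.0354  0.1203] rpy [-3.1415  0.     -3.1356] F [-1.29 -0.58  1.03] M [-0.06  0.27  0.03] w 0.501 g 0.8 j6 -1.75
t36.95 tcp [ 0.6054 -0.0354  0.1203] rpy [-3.1415  0.     -3.1356] F [-1.26  0.23  1.38] M [-0.05  0.24 -0.02] w 0.502 g 0.8 j6 -1.75
```

```bash
S='from h import *;st()'; python3 -m inch '[0,0.05,0,0,0]'>/dev/null; python3 -c "$S"; python3 -m inch '[0,0.04,0,0,0]'>/dev/null; python3 -c "$S"
```

```text
t37.08 tcp [ 0.6064 -0.0354  0.1203] rpy [-3.1414  0.     -3.1356] F [-1.26  0.26  1.  ] M [ 0.02  0.23 -0.03] w 0.501 g 0.8 j6 -1.75
t37.20 tcp [ 0.6071 -0.0354  0.1202] rpy [-3.1415e+00 -1.0000e-04 -3.1355e+00] F [-1.21 -0.21 -0.13] M [-0.05  0.27 -0.01] w 0.498 g 0.8 j6 -1.75
```

```bash
S='from h import *;st()'; python3 -m inch '[0,0.05,0,0,0]'>/dev/null; python3 -c "$S"; python3 -m inch '[0,0.05,0,0,0]'>/dev/null; python3 -c "$S"; python3 -c "
from h import *
c=snap('side','s6'); cv2.imwrite('pics/s6z.png',cv2.resize(c['color'][165:255,260:360,::-1],None,fx=6,fy=6,interpolation=cv2.INTER_CUBIC))"
```

```text
t37.33 tcp [ 0.6075 -0.0354  0.1202] rpy [-3.1415e+00 -1.3000e-03 -3.1356e+00] F [-4.13 -0.3   3.3 ] M [-0.11  0.71 -0.02] w 0.496 g 2.4 j6 -1.75
t37.45 tcp [ 0.6075 -0.0354  0.1201] rpy [-3.1416 -0.0032 -3.1356] F [-7.27 -0.64  5.01] M [-0.21  1.12 -0.17] w 0.507 g 3.7 j6 -1.75
```

View pics/s6z.png

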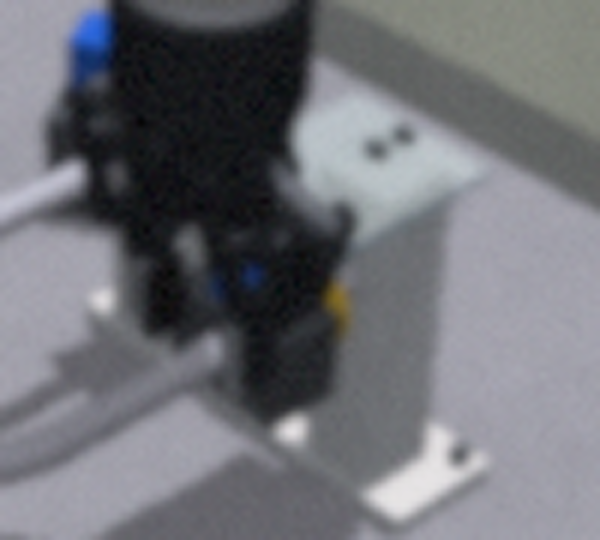

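The side view shows the slider block (290,350) adjoining the ring at (338,308). The push rose to 7 N at a fixed position, and the implied face is at x ≈ 0.118–0.120 on the rail, within the stated range. Back off and check.

```bash
python3 -m inch '[0,-0.1,0,0,0,0,-0.2,0,0,0,0,-0.5,0,0,0,0,-1,0,0,0,0,-1,0,0,0,0,0,0,0.9,0,0,0,0,0.9,0,0,0,0,0.9,0,0,0,0,0.9,0,0,0,0,0.9,0,0,0,0,0.9,0,0,-0.8,0,0.5,0,0,-0.8,0,0,0,0,-0.8,0,0,0,0,0,0,0,0]'; python3 -c "
from h import *
s=st();c=snap('wrist','w7');c2=snap('side','s7'); t=snap('top','t7')
a=c2['color'][165:255,260:360,::-1]; b=t['color'][150:240,250:350,::-1]; z=np.hstack([a,b]); cv2.imwrite('pics/f.png',cv2.resize(z,None,fx=4,fy=4,interpolation=cv2.INTER_CUBIC))"
```

```text
clock: 39.38
tcp_pos: [0.5027, -0.0351, 0.2376]
ee_rot: [3.141, -0.002, -3.136]
ft_force: [-0.4, -1.1, -0.1]
gripper_width: 0.499
grip_force: 0.0
t39.38 tcp [ 0.5027 -0.0351  0.2376] rpy [ 3.1413e+00 -2.1000e-03 -3.1359e+00] F [-0.44 -1.08 -0.13] M [-0.03  0.02 -0.01] w 0.499 g 0.0 j6 -1.78
```

View pics/f.png

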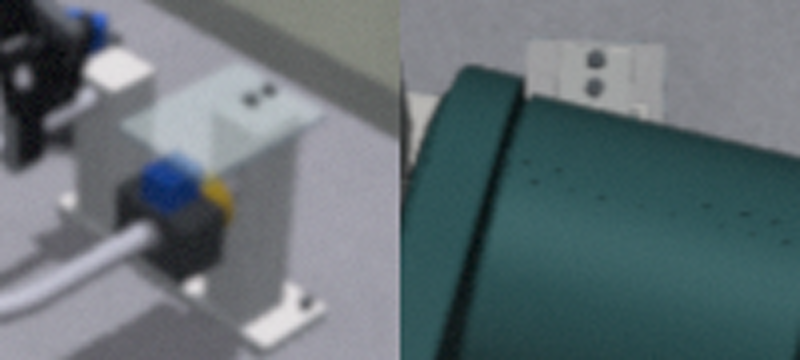

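The slider (170,220) sits with its handle under the guard, hard against the ring at (218,200). The robot is clear and the clip is in the tray.

```bash
python3 -c "
from station import bot
print(bot.finish_job())"
```

```text
the job is handed in; nothing more can be done
None
```

The red clip is in the yellow tray, the slider is on the second leg under the guard and up against the stop ring (light final push of about 7 N, below the 15 N slip), and the job was handed in at about 39.5 s with the robot clear.

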